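# Run the syringe pump's pusher block back to its stop

### The arm

A 7-joint arm with a two-finger parallel gripper is mounted at the origin on the work surface. World frame = base frame: x ahead of the robot, y to its left, z up, the work surface at z = 0. Lengths are in mm, angles in rad, forces in N, time in s.
With the tool pointing down it reaches from about 400 to 875 mm from the base axis. Payload 19.3 kg.
Tool frame: the origin (TCP) lies between the finger pads; the fingertips stand 14 mm ahead of it and the grasp point (between the pads) lies 5 mm behind it; z points along the fingers, y is the direction in which the jaws open and shut (so a half turn about z gives the same grasp; the last joint's range is limited). The gripper opens to 85 mm and grips with 20 to 120 N. Pads are 22 mm wide; open, the fingers measure 114 mm over their backs; the gripper's body (76 mm by 85 mm) begins 54 mm behind the grasp point. The pads swing forward as they close: fully open they stand 13 mm farther back than shut.
Start: joints at [1.15, 0.521, -0.036, 1.599, 0.021, 1.021, -0.113], TCP at [214.753, -586.938, 245.291] pointing down, gripper open.
Joint ranges: [-2.91, 2.91], [-0.3, 2.13], [-1.5, 1.42], [0.17, 2.43], [-1.26, 4.41], [0.16, 1.93], [-2.52, 2.52]. Speed limits (rad/s): [1.89, 1.89, 2.39, 2.39, 3.01, 3.01, 3.01].

### API

Orientations are given as a rotation vector (axis times angle).
In Python, from plant import status, camera, manip gives the robot as it stands.
- The arm moves only by the tool move_arm, never from a script. Its argument "plan" is a list of rows, each an object with "twist": the turn, a rotation vector about the tool's x, y, z in degrees, a list of three; "slide": the shift along the tool's x, y, z in mm, a list of three; "gripper": the finger opening in mm, from 0 to 85.4. A call has 1 to 10 rows; each row shifts and turns the pose as measured when the row begins, along the tool's axes as they then stand; what a row does not reach is not made up. A row lasts 1/10 s, in which the tool goes at most 50 mm and 8.59 degrees, less where a joint would pass 70% of its speed; a pose out of reach is approached as far as the arm can. A call is refused whole if a number of a shift passes 50 or a number of a turn 8.59, either way. A call with a gripper value outside its range is refused whole. The fingers move at their own pace and stop on an object; "force" is the grip in N (left out, the last holds). Time passes only in rows, so rows that do not move let the fingers close. It gives the time, the measured TCP pose, the force and the opening at its end, in the units of the state.
- status.state(): the state, without advancing time (a new reading comes with each control period).
- camera(name): name is "scene" or "top" or "wrist"; returns a dict with "img" (400x640x3 uint8, red, green, blue), "z_map" (400x640 float32, mm along the optical axis (not along the pixel's ray), 0 where there is no reading), "fx", "fy", "cx", "cy" (pixels), "rvec" (rotation vector, rad) and "tvec" (3), from world to camera coordinates, as OpenCV has them. Camera axes: x right, y down, z forward; pixel columns grow to the right and rows downward; lengths in mm; the calibration is good to about 2 mm. A picture is of the moment at which its call begins.
- manip.sign_off(): hands the job in, once; it reports no verdict.
The state is a dict: "time_s": time; "q": joint angles; "dq": joint speeds; "joint_torque": joint torques, N m; "ee_pos": TCP position; "tcp_rot": TCP orientation; "force": force on the tool from outside, world axes, zero at the start; "ft_torque": the same for the moment, N m; "finger_gap": finger opening in mm.
Only numpy, scipy, OpenCV 4.12 (cv2) and the standard library are available. Lean on these libraries where they do the work, as an engineer would, in place of code of your own. Each camera call takes 0.05 s, during which the arm holds its last target.

### The job

The syringe in the pump is spent, so open the pump for the change: with the fingertips press down the round release button in the middle of the pusher block's top, and keep it down while you push the block along its rods, away from the syringe, until it rests against the stop collar on the front rod. Then let the button come fully up and move clear. Do not grip the block or force it along with the button up, and leave the spent syringe in its holder and everything else on the bench where it is.

Things in the scene. Friction and masses are not known exactly. Their poses are not given: they have to be found in the camera images.
- pump: Syringe pump, fixed to the bench, white, 200 x 330 mm. Origin: underside, 5 mm in front of its middle. Own x points to its back (display housing from x = 25 mm on, up to 143 mm high), y along its two guide rods and drive screw, from the syringe holder (y = -140 to -60 mm) to the open end (end plate at y = 148 to 162 mm, 99 mm high), z up. The mechanism lies in front, on the line x = -35 mm
- pusher (a joint): Travel of the pusher block along the pump's +y, m: 0 beside the syringe, growing away from it, at most 0.125. Aluminium block, 80 mm (x) by 40 mm (y), its top 122 mm above the bench. A sprung clutch holds it by friction against about 16 N; with the button down it slides at about 1 N plus light damping
- release (a joint): Release button, m pressed: 0 up, 0.006 fully down. It is sprung up: it begins to move at about 3.3 N, the clutch is free from then on, and it reaches the bottom at about 6 N
- release_top (a point): Middle of the release button's flat top, moving with it; 132 mm above the bench when up. Black round button in the middle of the block's top, 37 mm across at the foot, 29 mm at the top, 10 mm proud of the block when up and 4 mm when fully down. Its axes are parallel to the pump's
- pusher_back (a point): Middle of the pusher block's face towards the open end (+y of the pump). This face meets the stop collar. Its axes are parallel to the pump's
- collar_face (a point): Middle of the stop collar's near face, on the front guide rod's axis (27 mm in front of the block's middle, 80 mm above the bench). Fixed black steel ring on the rod, 26 mm across, 12 mm long, with thumbscrew (top 105 mm above the bench), white index line and pointer. Axes as the pump's. The block is at the stop when pusher_back and this point have the same y along the pump
- spent_syringe: Spent 20 ml syringe, 22 mm across, lying loose along the pump's y in the groove of the holder, its plunger's end just clear of the pusher block; its axis 111 mm and the holder's retaining bar 129 mm above the bench (bar's knob 139 mm). Origin: under the middle of the barrel. Leave it
- next_syringe: Filled, capped 20 ml syringe lying on the bench in front of the pump, about 165 mm long, 22 mm high. Origin: under the barrel. Leave it
- vial_a: Glass vial with metal cap, 23 mm across, 46 mm high, standing in front of the pump. Origin: underside. Leave it
- vial_b: Second vial, alike. Leave it
- calculator: Black desk calculator lying flat, 85 x 150 x 18 mm. Origin: underside. Leave it
- pen: Black pen lying flat, 138 mm long, 12 mm high. Origin: underside. Leave it
- tub: Open clear plastic tub holding capped syringes, 236 x 166 x 85 mm. Origin: underside. Leave it
- spray_bottle: White spray bottle, 72 mm across, 209 mm high. Origin: underside. Leave it

How it is judged:
By the outcome, as a careful person would: the job done as asked, in the order asked, and still so for the second after the job is handed in, with the robot touching nothing.
It also fails if it takes over 35 s, if anything falls off the work surface, if the arm or the gripper's body presses on something with over 40 N, if the wrist force passes 120 N, or if a joint passes its speed limit or range.

## Working session

There is one attempt and no reset: what is moved stays moved. The work goes in short steps, Python scripts to look and compute and a tool call to move; the robot and the scene stay as the last step left them, time stands still between calls to the robot, and variables do not carry over. Pictures are saved under pics/ and viewed, and the job is handed in when it is done.

Besides the shell and the picture viewer there is one more tool, called after ">>>" as name([rows], argument=value, ...), one row to a line, values as JSON. move_arm: Moves the arm, as the interface text tells. Its arguments: {"type":"object","properties":{"plan":{"type":"array"},"force":{"type":"number"}},"required":["plan"]}

```bash
ls; mkdir -p pics
python3 - <<'E'
from plant import status,camera
import cv2,numpy as np
s=status.state();print({k:np.round(v,3).tolist() for k,v in s.items()})
for n in("scene","top"):
    c=camera(n);cv2.imwrite(f"pics/{n}0.png",c["img"][:,:,::-1]);np.savez(f"{n}0.npz",**c)
    print(n,c["fx"],c["cx"],c["cy"],c["rvec"],c["tvec"])
E
```

```text
pics
{'time_s': 0.0, 'q': [1.15, 0.522, -0.036, 1.6, 0.021, 1.021, -0.113], 'dq': [-0.002, -0.0, 0.001, 0.0, -0.002, 0.001, -0.001], 'joint_torque': [0.003, -92.71, 1.981, -36.993, 0.018, 0.008, 0.0], 'ee_pos': [214.653, -586.655, 244.749], 'tcp_rot': [-3.092, -0.548, 0.0], 'force': [0.353, -0.168, -0.443], 'ft_torque': [0.014, 0.024, -0.035], 'finger_gap': 85.319}
scene 381.07798232279043 318.4743578882 193.86471408560143 [ 2.26344561  0.92152432 -0.32934107] [-380.54220199 -206.4234591  1347.54679484]
top 395.8528696688467 320.1866862694283 198.09344663086844 [ 2.12333582 -2.13380342  0.21192801] [ -29.45567426  521.35304426 1309.08516888]
```

View pics/scene0.png

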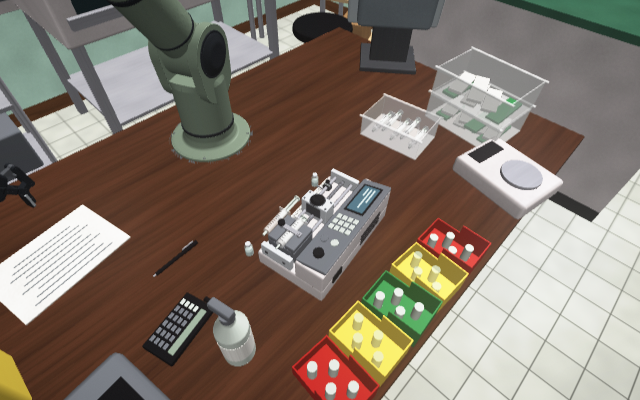

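View pics/top0.png

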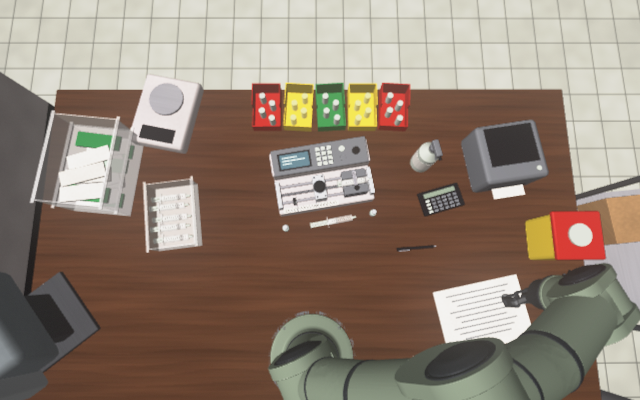

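The top view shows the pump around (322,175), with the button at (319,186), the syringe holder to the right and the open end to the left (world +y). I'll enlarge that area.

```bash
cat > h.py <<'E'
import numpy as np,cv2
def ray(c,u,v,z):
    R=cv2.Rodrigues(np.array(c["rvec"]))[0];t=np.array(c["tvec"]).ravel()
    o=-R.T@t;d=R.T@np.array([(u-c["cx"])/c["fx"],(v-c["cy"])/c["fy"],1.])
    return o+d*(z-o[2])/d[2]
def dep(c,u,v):
    R=cv2.Rodrigues(np.array(c["rvec"]))[0];t=np.array(c["tvec"]).ravel();z=c["z_map"][int(v),int(u)]
    return R.T@(np.array([(u-c["cx"])/c["fx"],(v-c["cy"])/c["fy"],1.])*z-t)
def proj(c,p):
    return cv2.projectPoints(np.array(p,float).reshape(-1,1,3),c["rvec"],c["tvec"],np.array([[c["fx"],0,c["cx"]],[0,c["fy"],c["cy"]],[0,0,1.]]),None)[0].reshape(-1,2)
E
python3 - <<'E'
import numpy as np,cv2
from h import *
c=np.load("top0.npz");i=c["img"][130:235,260:390,::-1];cv2.imwrite("pics/topz.png",cv2.resize(i,None,fx=6,fy=5.7,interpolation=cv2.INTER_CUBIC)[:600,:800])
d=np.load("scene0.npz");i=d["img"][160:300,240:400,::-1];cv2.imwrite("pics/scz.png",cv2.resize(i,None,fx=4.2,fy=4.2,interpolation=cv2.INTER_CUBIC))
for n,k,r in(("top",c,(170,200,300,340)),("scene",d,(190,220,300,335))):
    g=k["img"].max(2);m=np.zeros_like(g);m[r[0]:r[1],r[2]:r[3]]=(g[r[0]:r[1],r[2]:r[3]]<60)
    N,l,s,ce=cv2.connectedComponentsWithStats(m)
    for j in range(1,N):
        if s[j,4]>8: print(n,s[j],ce[j],ray(k,*ce[j],132).round(1),dep(k,*ce[j]).round(1))
E
```

```text
scene [310 195  15  10 118] [317.06779661 199.5       ] [552.3 -32.6 132. ] [551.3 -31.4 130.2]
scene [307 204  13  14  93] [312.98924731 210.53763441] [570.5 -66.1 132. ] [552.1 -47.1  99.4]
```

View pics/topz.png

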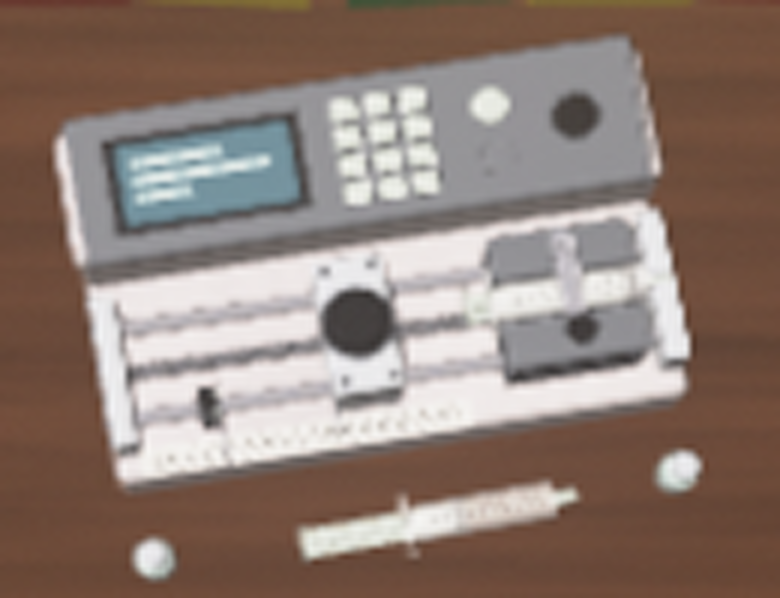

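View pics/scz.png

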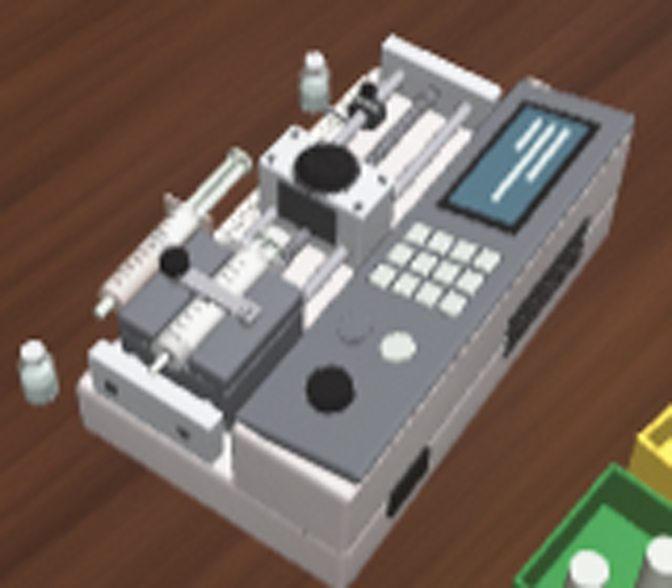

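Run:
```python
import numpy as np,cv2
from h import *
c=np.load("top0.npz");d=np.load("scene0.npz")
g=c["img"].max(2);m=np.zeros_like(g);m[176:196,308:330]=g[176:196,308:330]<90
N,l,s,ce=cv2.connectedComponentsWithStats(m)
for j in range(1,N):
    if s[j,4]>8: print(s[j],ce[j],ray(c,*ce[j],132).round(1),dep(c,*ce[j]).round(1))
Z=lambda u,v:(260+u/6-.4,130+v/5.7-.4)
for n,p,q,z in(("housing back",(65,130),(628,38),143),("housing front",(92,270),(655,185),143),("base front",(125,480),(688,390),45),("front rod",(225,407),(500,362),80),("rear rod",(130,325),(320,300),80)):
    a=ray(c,*Z(*p),z);b=ray(c,*Z(*q),z);v=a-b;print(n,a.round(),b.round(),np.linalg.norm(v).round(1),"yaw of +y from world y",np.degrees(np.arctan2(-v[0],v[1])).round(2))
for p in ((208,407),(216,405),(200,408)): print("collar",ray(c,*Z(*p),80).round(1),ray(c,*Z(*p),93).round(1),dep(c,*Z(*p)).round(1))
# end plate, depth points
for p in ((105,370),(112,400),(670,290)): print("plate",dep(c,*Z(*p)).round(1))
# plane of block top
for p in ((345,270),(365,385),(330,290)): print("blk",dep(c,*Z(*p)).round(1))
```

```text
[314 181  12  11  99] [319.11111111 185.97979798] [545.4 -27.8 132. ] [545.5 -27.8 131.7]
housing back [655. 130. 143.] [ 710. -177.  143.] 312.2 yaw of +y from world y 10.05
housing front [573. 114. 143.] [ 622. -189.  143.] 307.7 yaw of +y from world y 9.13
base front [468. 104.  45.] [ 522. -218.   45.] 326.8 yaw of +y from world y 9.44
front rod [506.  46.  80.] [ 532. -108.   80.] 156.1 yaw of +y from world y 9.72
rear rod [555.  99.  80.] [570.  -7.  80.] 107.6 yaw of +y from world y 7.89
collar [505.8  55.1  80. ] [503.4  54.4  93. ] [501.4  53.8 103.8]
collar [507.   50.7  80. ] [504.6  50.   93. ] [501.7  49.2 108.6]
collar [505.2  59.6  80. ] [502.8  58.8  93. ] [504.7  59.4  82.9]
plate [525.4 111.4  93.7]
plate [506.1 106.5 101.8]
plate [ 573.4 -203.7   88.3]
blk [578.4 -21.4 119.7]
blk [510.2 -31.9 123.6]
blk [565.4 -13.2 125.1]
```

>>> move_arm([
  {"twist": [0,0,5.3],"slide": [0,0,0],"gripper": 0},
  {"twist": [0,0,5.3],"slide": [0,0,0],"gripper": 0},
  {"twist": [0,0,0],"slide": [30,-35,0],"gripper": 0},
  {"twist": [0,0,0],"slide": [30,-35,0],"gripper": 0},
  {"twist": [0,0,0],"slide": [30,-35,0],"gripper": 0},
  {"twist": [0,0,0],"slide": [30,-35,0],"gripper": 0},
  {"twist": [0,0,0],"slide": [30,-35,0],"gripper": 0},
  {"twist": [0,0,0],"slide": [30,-35,0],"gripper": 0},
  {"twist": [0,0,0],"slide": [30,-35,0],"gripper": 0},
  {"twist": [0,0,0],"slide": [0,0,0],"gripper": 0},
])

```text
time_s: 1.1
ee_pos: [387.2, -300.7, 241.8]
tcp_rot: [-3.128, -0.243, 0.005]
force: [-1.1, -1.1, -0.4]
finger_gap: 0.1
```

>>> move_arm([
  {"twist": [0,0,0],"slide": [29,-35,0],"gripper": 0},
  {"twist": [0,0,0],"slide": [29,-35,0],"gripper": 0},
  {"twist": [0,0,0],"slide": [29,-35,0],"gripper": 0},
  {"twist": [0,0,0],"slide": [29,-35,0],"gripper": 0},
  {"twist": [0,0,0],"slide": [29,-35,0],"gripper": 0},
  {"twist": [0,0,0],"slide": [29,-35,0],"gripper": 0},
  {"twist": [0,0,0],"slide": [15,-20,0],"gripper": 0},
  {"twist": [0,0,0],"slide": [0,0,0],"gripper": 0},
  {"twist": [0,0,0],"slide": [0,0,0],"gripper": 0},
])

```text
time_s: 2.0
ee_pos: [542.0, -35.7, 240.4]
tcp_rot: [-3.128, -0.241, 0.009]
force: [-0.9, -0.6, -0.2]
finger_gap: 0.1
```

Run:
```python
from plant import status,camera
import cv2,numpy as np
s=status.state();print({k:np.round(v,3).tolist() for k,v in s.items()})
for n in("wrist","scene"):
    c=camera(n);cv2.imwrite(f"pics/{n}1.png",c["img"][:,:,::-1]);np.savez(f"{n}1.npz",**c)
```

```text
{'time_s': 2.0, 'q': [0.104, 0.405, -0.193, 1.81, 0.088, 0.94, -1.542], 'dq': [-0.015, 0.01, -0.011, -0.008, 0.0, 0.002, -0.008], 'joint_torque': [-2.651, -78.293, -2.594, -35.493, -0.15, -0.036, -0.233], 'ee_pos': [541.961, -35.712, 240.422], 'tcp_rot': [-3.128, -0.241, 0.009], 'force': [-0.914, -0.552, -0.194], 'ft_torque': [-0.01, -0.001, -0.022], 'finger_gap': 0.12}
```

View pics/wrist1.png

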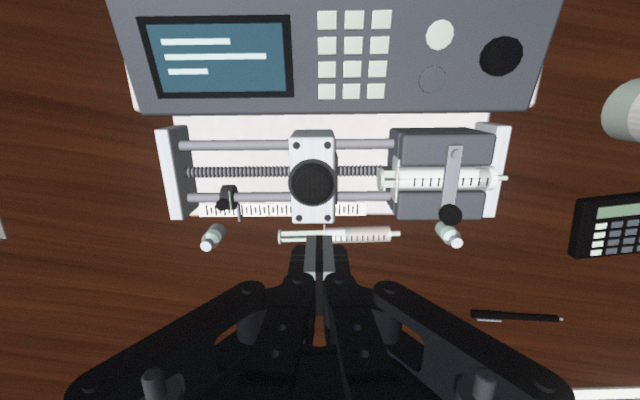

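The wrist view shows the button at about (312,182), the collar at (228,198) and the closed fingertips at about (320,245). Next I'll measure the button and collar.

Run:
```python
import numpy as np,cv2
from h import *
c=np.load("wrist1.npz");g=c["img"].max(2)
cv2.imwrite("pics/w1z.png",cv2.resize(c["img"][120:240,150:350,::-1],None,fx=4,fy=4,interpolation=cv2.INTER_CUBIC))
m=np.zeros_like(g);m[155:210,285:340]=g[155:210,285:340]<70
cs,_=cv2.findContours(m,cv2.RETR_EXTERNAL,cv2.CHAIN_APPROX_NONE);k=max(cs,key=cv2.contourArea);e=cv2.fitEllipse(k);print(e,ray(c,*e[0],132).round(1),ray(c,*e[0],127).round(1),dep(c,*e[0]).round(1))
for n,p,q,z in(("rear rod",(195,146),(285,146),80),("front rod",(240,196),(290,196),80),("block back edge",(290,140),(290,218),122),("plate edge",(188,140),(188,210),99)):
    a=ray(c,*p,z);b=ray(c,*q,z);v=a-b;print(n,a.round(1),b.round(1),np.degrees(np.arctan2(-v[0],v[1])).round(2))
for u in (220,228,236,238): print(u,dep(c,u,197).round(1),ray(c,u,197,80).round(1))
```

```text
((312.1373291015625, 183.39833068847656), (41.099159240722656, 41.80372619628906), 121.2238998413086) [549.5 -27.7 132. ] [547.9 -27.8 127. ] [549.9 -27.7 133.3]
rear rod [553.8  90.9  80. ] [567.6   3.4  80. ] 8.9
front rod [508.6  43.5  80. ] [516.7  -7.9  80. ] 8.96
block back edge [580.9  -4.1 122. ] [510.8 -12.8 122. ] -82.92
plate edge [562.8  89.9  99. ] [493.3  88.8  99. ] -89.16
220 [509.3  60.2  92.6] [504.2  64.   80. ]
228 [510.   52.6  91.3] [505.5  55.7  80. ]
236 [509.4  45.9  86.5] [506.8  47.5  80. ]
238 [509.4  44.1  85.7] [507.2  45.4  80. ]
```

View pics/w1z.png

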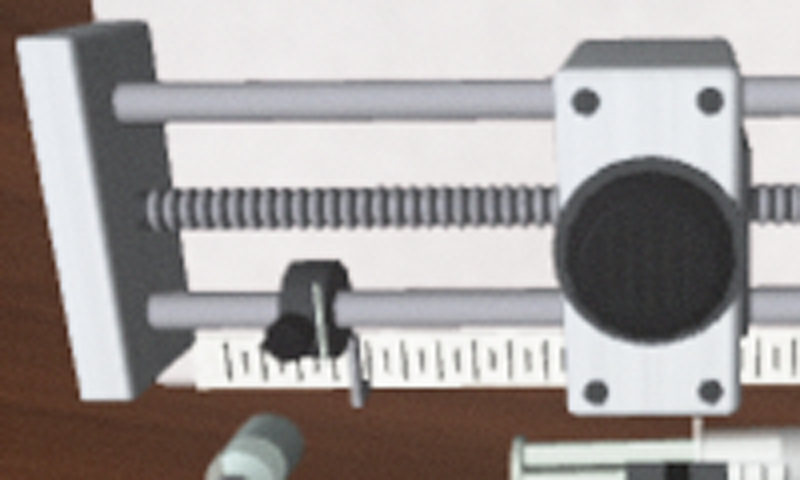

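>>> move_arm([
  {"twist": [0,0,0],"slide": [7.5,-6.5,20],"gripper": 0},
  {"twist": [0,0,0],"slide": [0,0,25],"gripper": 0},
  {"twist": [0,0,0],"slide": [0,0,25],"gripper": 0},
  {"twist": [0,0,0],"slide": [0,0,8],"gripper": 0},
  {"twist": [0,0,0],"slide": [0,0,0],"gripper": 0},
  {"twist": [0,0,0],"slide": [0,0,0],"gripper": 0},
])

```text
time_s: 2.7
ee_pos: [547.0, -36.0, 162.5]
tcp_rot: [-3.132, -0.224, 0.005]
force: [0.6, -0.1, -0.7]
finger_gap: -0.0
```

Run:
```python
from plant import status,camera
import cv2,numpy as np
s=status.state();print(s["ee_pos"],s["tcp_rot"],s["force"])
c=camera("wrist");a=c["img"][60:360,160:480,::-1];cv2.imwrite("pics/w2.png",cv2.resize(a,None,fx=2,fy=2))
d=camera("scene");b=d["img"][150:250,260:380,::-1];cv2.imwrite("pics/s2.png",cv2.resize(b,None,fx=5,fy=5,interpolation=cv2.INTER_CUBIC))
```

```text
[547.02198732 -36.01863905 162.50077224] [-3.13161736 -0.22383755  0.00543516] [ 0.62770608 -0.09023338 -0.6764862 ]
```

View pics/w2.png

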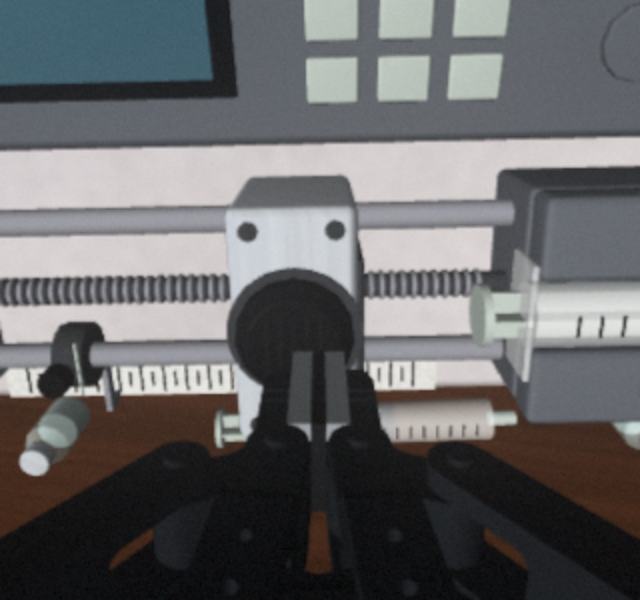

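View pics/s2.png

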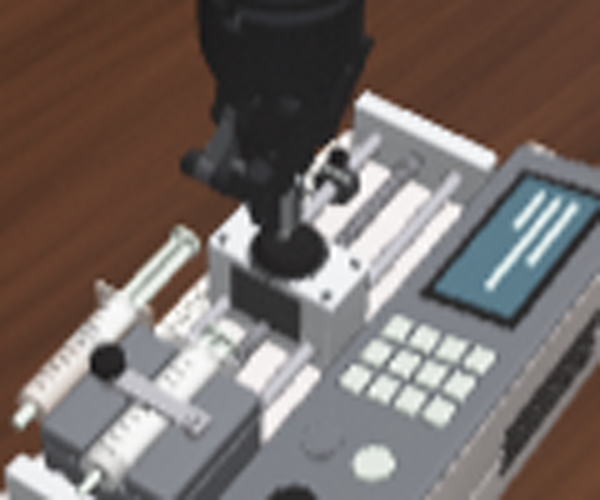

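>>> move_arm([
  {"twist": [0,0,-0.6],"slide": [2.5,-8,2],"gripper": 0},
  {"twist": [0,0,0],"slide": [0,0,2],"gripper": 0},
  {"twist": [0,0,0],"slide": [0,0,0],"gripper": 0},
])

```text
time_s: 3.1
ee_pos: [549.6, -26.6, 160.4]
tcp_rot: [-3.13, -0.242, -0.001]
force: [0.2, 0.4, 0.1]
finger_gap: -0.2
```

>>> move_arm([
  {"twist": [0,0,0],"slide": [-1,1.5,4],"gripper": 0},
  {"twist": [0,0,0],"slide": [0,0,4],"gripper": 0},
  {"twist": [0,0,0],"slide": [0,0,4],"gripper": 0},
  {"twist": [0,0,0],"slide": [0,0,0],"gripper": 0},
])

```text
time_s: 3.5
ee_pos: [548.8, -28.3, 147.4]
tcp_rot: [-3.13, -0.243, -0.001]
force: [0.0, 0.7, 0.0]
finger_gap: -0.1
```

>>> move_arm([
  {"twist": [0,0,0],"slide": [0,0,3],"gripper": 0},
  {"twist": [0,0,0],"slide": [0,0,2],"gripper": 0},
])

```text
time_s: 3.7
ee_pos: [549.0, -28.4, 142.3]
tcp_rot: [-3.131, -0.242, -0.002]
force: [-1.7, 0.6, 4.6]
finger_gap: -0.0
```

>>> move_arm([
  {"twist": [0,0,0],"slide": [0,0,2.5],"gripper": 0},
  {"twist": [0,0,0],"slide": [0,0,1.5],"gripper": 0},
])

```text
time_s: 3.9
ee_pos: [549.3, -28.5, 139.4]
tcp_rot: [-3.131, -0.242, -0.003]
force: [-13.9, -1.2, 48.5]
finger_gap: 0.5
```

>>> move_arm([
  {"twist": [0,0,0],"slide": [0,0,-0.8],"gripper": 0},
])

```text
time_s: 4.0
ee_pos: [549.2, -28.6, 140.8]
tcp_rot: [-3.131, -0.242, -0.003]
force: [-3.1, 0.1, 4.9]
finger_gap: 0.2
```

>>> move_arm([
  {"twist": [0,0,0],"slide": [0,-2,0.2],"gripper": 0},
  {"twist": [0,0,0],"slide": [0,-3,0],"gripper": 0},
  {"twist": [0,0,0],"slide": [0,-3,0],"gripper": 0},
])

```text
time_s: 4.3
ee_pos: [547.9, -21.7, 141.3]
tcp_rot: [3.132, 0.24, 0.003]
force: [-1.2, -1.4, 4.9]
finger_gap: -0.0
```

>>> move_arm([
  {"twist": [0,0,0],"slide": [0,-3,0.5],"gripper": 0},
  {"twist": [0,0,0],"slide": [0,-3,0.1],"gripper": 0},
  {"twist": [0,0,0],"slide": [0,-3,0.1],"gripper": 0},
])

```text
time_s: 4.6
ee_pos: [546.6, -13.3, 141.0]
tcp_rot: [3.131, 0.238, 0.004]
force: [-2.4, -1.8, 5.5]
finger_gap: 0.2
```

Run:
```python
from plant import status,camera
import cv2,numpy as np
c=camera("wrist");a=c["img"][60:360,160:480,::-1];cv2.imwrite("pics/w3.png",cv2.resize(a,None,fx=2,fy=2))
```

```text
(no output)
```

View pics/w3.png

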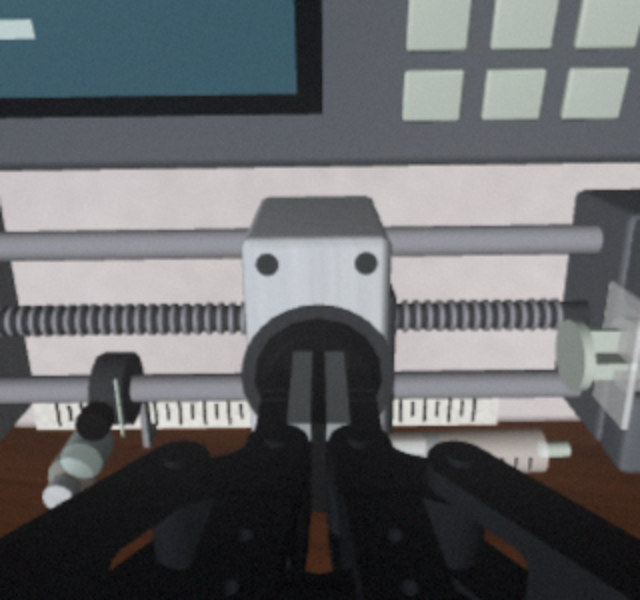

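The block follows, with the fingertips centred on the button (about (318,370) in the enlarged crop). It has moved about 15 mm so far, so I'll keep going.

>>> move_arm([
  {"twist": [0,0,0],"slide": [-0.2,-3,0.2],"gripper": 0},
  {"twist": [0,0,0],"slide": [-0.1,-3,0.1],"gripper": 0},
  {"twist": [0,0,0],"slide": [0,-3,0.1],"gripper": 0},
  {"twist": [0,0,0],"slide": [0,-3,0.1],"gripper": 0},
  {"twist": [0,0,0],"slide": [0,-3,0.1],"gripper": 0},
])

```text
time_s: 5.15
ee_pos: [544.2, 1.1, 140.9]
tcp_rot: [3.13, 0.237, 0.005]
force: [-1.1, -1.7, 5.3]
finger_gap: -0.0
```

>>> move_arm([
  {"twist": [0,0,0],"slide": [-0.1,-3,0.1],"gripper": 0},
  {"twist": [0,0,0],"slide": [-0.1,-3,0.1],"gripper": 0},
  {"twist": [0,0,0],"slide": [0,-3,0.1],"gripper": 0},
  {"twist": [0,0,0],"slide": [0,-3,0.1],"gripper": 0},
  {"twist": [0,0,0],"slide": [0,-3,0.1],"gripper": 0},
])

```text
time_s: 5.65
ee_pos: [541.8, 15.2, 140.9]
tcp_rot: [3.129, 0.235, 0.006]
force: [-1.9, -1.2, 6.1]
finger_gap: 0.3
```

>>> move_arm([
  {"twist": [0,0,0],"slide": [-0.1,-3,0],"gripper": 0},
  {"twist": [0,0,0],"slide": [-0.1,-3,0.1],"gripper": 0},
  {"twist": [0,0,0],"slide": [0,-3,0.1],"gripper": 0},
])

```text
time_s: 5.95
ee_pos: [540.4, 23.7, 141.1]
tcp_rot: [3.128, 0.234, 0.007]
force: [-2.6, -1.8, 5.1]
finger_gap: -0.0
```

Run:
```python
from plant import status,camera
import cv2,numpy as np
c=camera("wrist");a=c["img"][60:360,160:480,::-1];cv2.imwrite("pics/w4.png",cv2.resize(a,None,fx=2,fy=2))
```

```text
(no output)
```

View pics/w4.png

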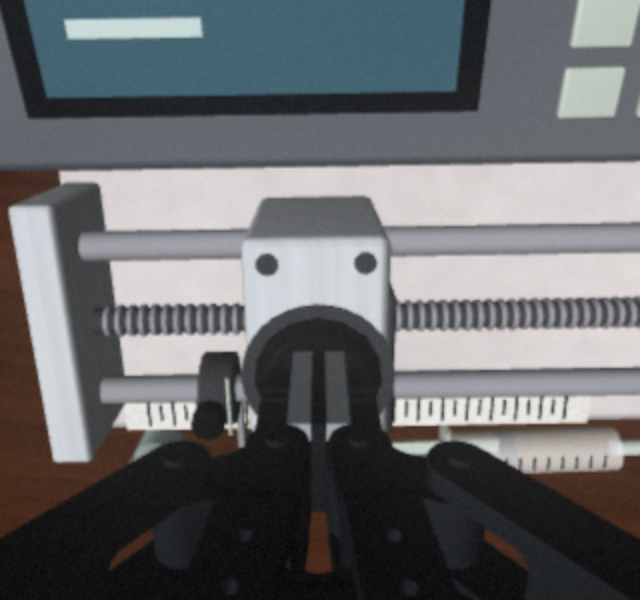

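The block is now close to the collar, so I'll take smaller steps and watch the force along y.

>>> move_arm([
  {"twist": [0,0,0],"slide": [-0.3,-2,0.3],"gripper": 0},
  {"twist": [0,0,0],"slide": [-0.1,-2,0.1],"gripper": 0},
])

```text
time_s: 6.2
ee_pos: [539.7, 27.9, 141.0]
tcp_rot: [3.128, 0.234, 0.009]
force: [-1.6, -1.1, 5.5]
finger_gap: -0.1
```

>>> move_arm([
  {"twist": [0,0,0],"slide": [0,-1.5,0.1],"gripper": 0},
])

```text
time_s: 6.3
ee_pos: [539.4, 29.3, 141.0]
tcp_rot: [3.127, 0.234, 0.009]
force: [-2.0, -1.4, 4.7]
finger_gap: -0.0
```

>>> move_arm([
  {"twist": [0,0,0],"slide": [0,-1.5,0.1],"gripper": 0},
])

```text
time_s: 6.4
ee_pos: [539.2, 30.6, 140.9]
tcp_rot: [3.127, 0.234, 0.009]
force: [-1.2, -1.0, 5.0]
finger_gap: -0.4
```

Travel is about 60 mm and I haven't felt the stop yet.

>>> move_arm([
  {"twist": [0,0,0],"slide": [0,-1.5,0.1],"gripper": 0},
])

```text
time_s: 6.5
ee_pos: [539.0, 31.9, 140.9]
tcp_rot: [3.127, 0.233, 0.009]
force: [-0.7, -0.8, 4.9]
finger_gap: 0.4
```

>>> move_arm([
  {"twist": [0,0,0],"slide": [0,-1.5,0.1],"gripper": 0},
])

```text
time_s: 6.6
ee_pos: [538.8, 33.2, 140.9]
tcp_rot: [3.127, 0.233, 0.009]
force: [-1.6, -2.4, 5.8]
finger_gap: 0.1
```

Run:
```python
from plant import status,camera
import cv2,numpy as np
c=camera("wrist");a=c["img"][180:300,200:360,::-1];cv2.imwrite("pics/w5.png",cv2.resize(a,None,fx=5,fy=5,interpolation=cv2.INTER_CUBIC))
print(status.state()["force"])
```

```text
[-0.24190923 -1.13121489  5.93544613]
```

View pics/w5.png

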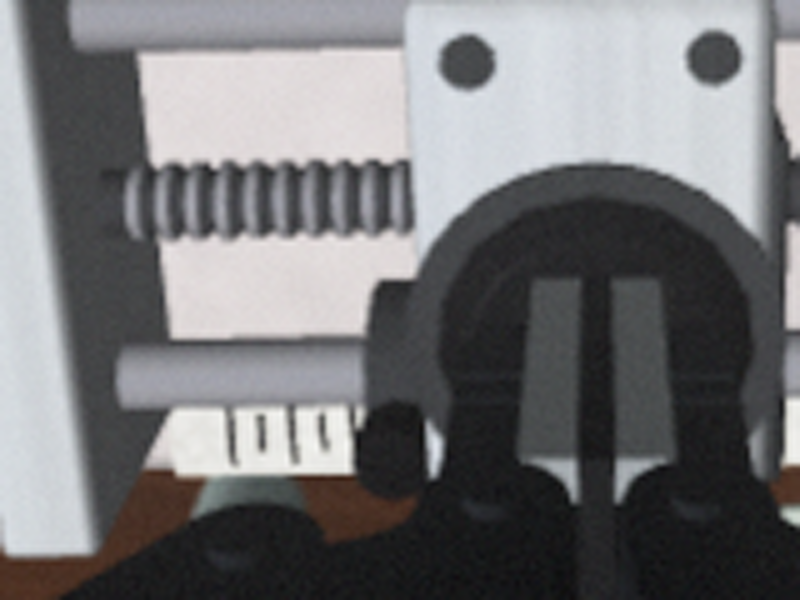

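>>> move_arm([
  {"twist": [0,0,0],"slide": [0,-1.5,0.1],"gripper": 0},
])

```text
time_s: 6.75
ee_pos: [538.8, 34.3, 141.0]
tcp_rot: [3.126, 0.232, 0.01]
force: [0.8, -4.0, 5.6]
finger_gap: 0.3
```

>>> move_arm([
  {"twist": [0,0,0],"slide": [0,-1.5,0.1],"gripper": 0},
])

```text
time_s: 6.85
ee_pos: [538.8, 35.3, 141.0]
tcp_rot: [3.125, 0.232, 0.01]
force: [-0.2, -3.2, 4.9]
finger_gap: 0.2
```

Run:
```python
from plant import status,camera
import cv2,numpy as np
c=camera("wrist");a=c["img"][180:300,200:360,::-1];cv2.imwrite("pics/w6.png",cv2.resize(a,None,fx=5,fy=5,interpolation=cv2.INTER_CUBIC))
d=camera("scene");b=d["img"][150:250,260:380,::-1];cv2.imwrite("pics/s6.png",cv2.resize(b,None,fx=5,fy=5,interpolation=cv2.INTER_CUBIC))
print(status.state()["force"])
```

```text
[-0.73342639 -1.96952128  5.91661879]
```

View pics/w6.png

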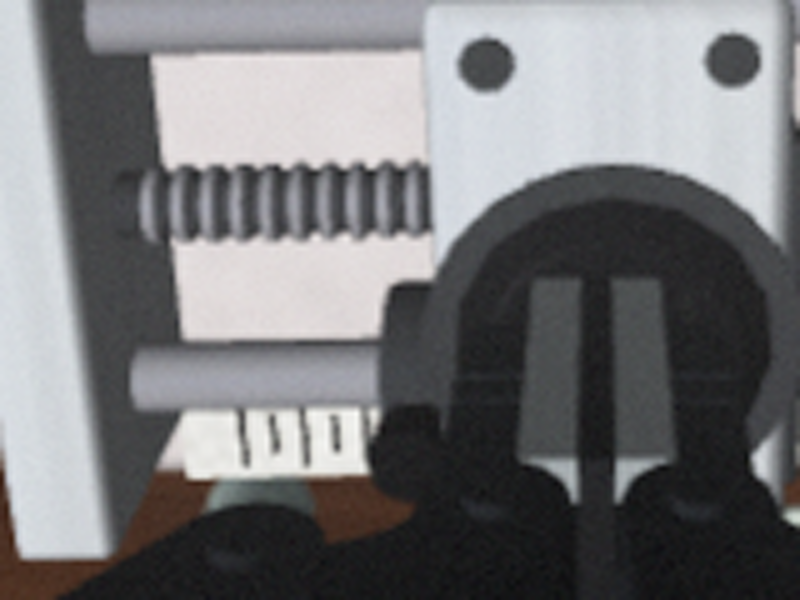

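View pics/s6.png

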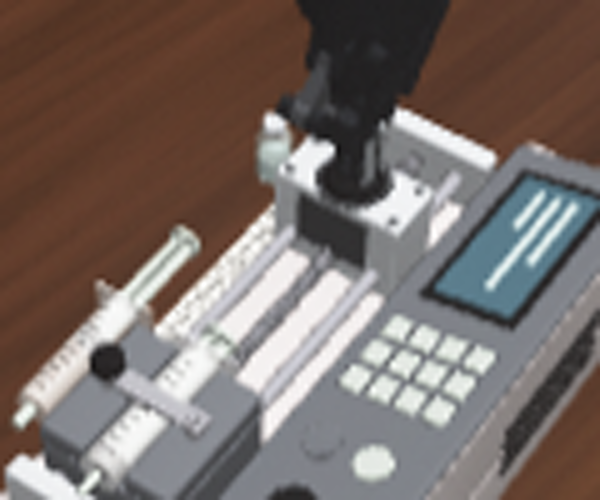

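The block stayed put relative to the end plate while the fingertips slid over the button, and Fy rose to 3–4 N. That means it is at the stop. I'll give one more light push, then lift with a slight +y bias.

>>> move_arm([
  {"twist": [0,0,0],"slide": [0,-1.2,0.1],"gripper": 0},
  {"twist": [0,0,0],"slide": [0,-0.6,-2.0],"gripper": 0},
  {"twist": [0,0,0],"slide": [0,-0.3,-3],"gripper": 0},
  {"twist": [0,0,0],"slide": [0,0,-4],"gripper": 0},
])

```text
time_s: 7.35
ee_pos: [538.6, 36.6, 150.4]
tcp_rot: [3.124, 0.23, 0.011]
force: [-0.3, 0.4, -0.6]
finger_gap: 0.0
```

>>> move_arm([
  {"twist": [0,0,0],"slide": [0,0,-15],"gripper": 0},
  {"twist": [0,0,0],"slide": [0,0,-30],"gripper": 0},
  {"twist": [0,0,0],"slide": [0,0,-40],"gripper": 0},
  {"twist": [0,0,0],"slide": [-35,0,-10],"gripper": 0},
  {"twist": [0,0,0],"slide": [-45,0,0],"gripper": 0},
  {"twist": [0,0,0],"slide": [0,0,0],"gripper": 0},
  {"twist": [0,0,0],"slide": [0,0,0],"gripper": 0},
])

```text
time_s: 8.05
ee_pos: [455.2, 27.0, 249.8]
tcp_rot: [3.126, 0.234, 0.01]
force: [0.6, -0.6, -0.7]
finger_gap: -0.0
```

Run:
```python
from plant import status,camera
import cv2,numpy as np
from h import *
print(status.state()["ee_pos"])
c=camera("wrist");np.savez("wrist7.npz",**c);cv2.imwrite("pics/w7.png",c["img"][:,:,::-1])
d=camera("scene");np.savez("scene7.npz",**d);b=d["img"][150:250,260:380,::-1];cv2.imwrite("pics/s7.png",cv2.resize(b,None,fx=5,fy=5,interpolation=cv2.INTER_CUBIC))
```

```text
[455.19548042  27.01967797 249.77297321]
```

View pics/w7.png

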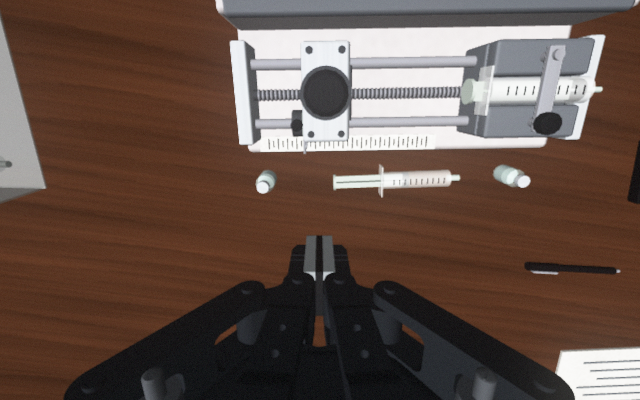

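View pics/s7.png

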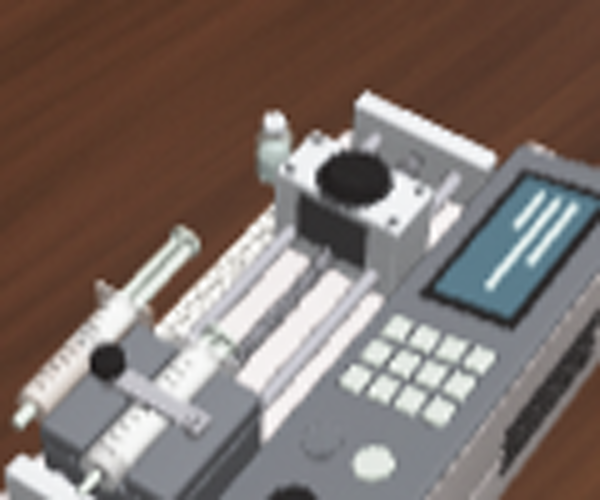

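Run:
```python
import numpy as np,cv2
from h import *
c=np.load("wrist7.npz");g=c["img"].max(2)
cv2.imwrite("pics/w7z.png",cv2.resize(c["img"][40:160,240:400,::-1],None,fx=5,fy=5,interpolation=cv2.INTER_CUBIC))
m=np.zeros_like(g);m[60:120,298:354]=g[60:120,298:354]<70
cs,_=cv2.findContours(m,cv2.RETR_EXTERNAL,cv2.CHAIN_APPROX_NONE);k=max(cs,key=cv2.contourArea);e=cv2.fitEllipse(k);p=ray(c,*e[0],132)
print(e,p.round(1),dep(c,*e[0]).round(1))
y=np.array([-.16,.987]);print("button along y",p[:2]@y,"travel",p[:2]@y-np.array([549.5,-27.7])@y)
```

```text
((325.65338134765625, 92.7769775390625), (43.23371124267578, 46.08780288696289), 6.241213798522949) [537.2  33.7 132. ] [537.2  33.7 132.8]
button along y -52.668922349456714 travel 62.59097765054329
```

View pics/w7z.png

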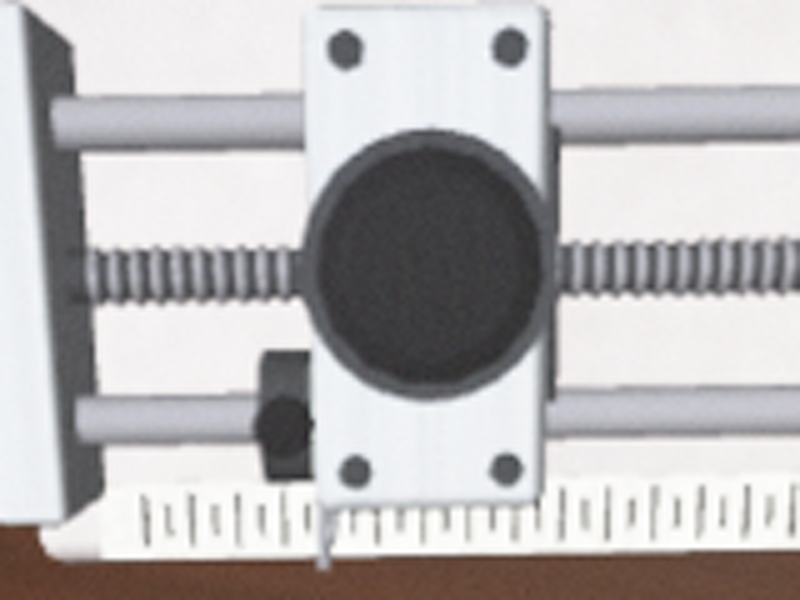

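Run:
```python
from plant import status,manip
print(status.state()["dq"]);print(manip.sign_off())
```

```text
[-0.00293211  0.01947408  0.00243622 -0.01290374  0.00189422 -0.00152607
 -0.00073808]
the job is handed in; nothing more can be done
None
```

The pusher block is open against the stop collar, the release button is fully up, and the arm is clear. I signed the job off at about 8 s.

**What I did:** I pressed the button with the closed fingertips and kept it down at about 5–6 N. I slid the block along its rods until it met the collar, then lifted straight off and moved clear.

**What the last checks showed:**
- **At the stop:** near the end, the force along the rods rose from about 1.5 N to 3–4 N. The fingertips then slid on the button while the block stayed still. The last picture shows no gap between block and collar.
- **Travel:** the wrist camera measured 62.6 mm. My estimate beforehand was about 60 mm, within my measuring error.
- **Button up:** its top reads 132.8 mm above the bench, against 132 mm expected.
- **Left alone:** the spent syringe, next syringe, both vials and the pen looked undisturbed. I did not measure them, or check the tub, spray bottle or calculator at the end.

**What disagreed:**
- **Press force:** while bottoming the button, before the block moved, the fingertip force briefly reached 48 N down. I backed off to about 5 N at once. That is under the 120 N wrist limit. The 40 N limit is stated for the arm and gripper body, and this press was on the fingertips.
- **Button position:** the cameras first disagreed on the button's position by up to 7 mm. I went with the closer wrist view.

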